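# Close the blade housing and run its wing bolts home

### The job

The cover of the saw's round blade housing stands open: swing it down gently, without slamming, until it is fully shut. Then turn its three captive wing bolts clockwise to their end stops, so that each wing lies over the cover, one after the other: first the bolt opposite the hinge, then going round the housing clockwise as seen from above, the next one, then the last. Do not disturb the loose things lying about.

Things in the scene. Friction and masses are not known exactly. Their poses are not given: they have to be found in the camera images.
- cover_hinge (a point): fixed point at the middle of the hinge line of the blade housing, 66 mm above the table. The housing is a round, open, dull aluminium casting fixed to the table, 206 mm across and 62 mm high, with a saw blade lying in it; its centre lies 108 mm from this point along this frame's -x axis. A grey motor (150 mm long, top 118 mm above the table) stands behind the hinge, centred 82 mm along +x. z is up, y runs along the hinge; at yaw 0 the frame is the world's
- cover (a joint): angle of the cover about the hinge, rad: 0 fully shut (lying flat on the housing, its top 70 mm above the table), 1.35 fully open (leaning over the housing, not past upright). It starts at 0.95 to 1.3. The hinge is stiff (0.6 N m), so the cover (about 0.35 kg, 6 mm thick disc, 200 mm across) stays where it is left; about 2 to 5 N at its free edge moves it
- cover_push (a point): point on the outer (upper when shut) face of the cover, on its centre line, 170 mm from the hinge line and 38 mm from the free edge. Its frame turns with the cover: z is the outward normal of the outer face, -x points from the hinge to the free edge; pushing here along -z shuts the cover
- bolt_1 (a joint): turn of the first wing bolt, the one opposite the hinge, rad: it grows clockwise seen from above, from 0 (wing outside the cover) to 1.9 at the end stop (wing pointing at the housing's centre, over the shut cover). It starts at 0 to 0.35, stays where it is left and needs about 0.16 N m
- bolt_1_axis (a point): point on the axis of the first bolt, 106 mm above the table, at the top of its wing; 118 mm from the housing's centre, on a boss outside the cover's rim. Dark steel hub 26 mm in diameter, top 7 mm above this point; collar 34 mm in diameter, at 72 to 84 mm above the table. +x of the frame points along the wing, z up
- bolt_1_tip (a point): top of the first bolt's wing near its end, 80 mm from its axis. The wing is an upright steel bar 12 mm thick that runs from the axis to 88 mm out (and 6 mm the other way, within the hub), from 78 to 106 mm above the table, nothing above it
- bolt_2 (a joint): turn of the second wing bolt, the same in all but place: the next one clockwise seen from above after bolt 1, 85 degrees round the housing from it (to the +y side at yaw 0). Same range, start and stiffness as bolt 1
- bolt_2_axis (a point): as bolt_1_axis, for the second bolt
- bolt_2_tip (a point): as bolt_1_tip, for the second bolt
- bolt_3 (a joint): turn of the third and last wing bolt, 85 degrees round the housing from bolt 1 on the other side (-y at yaw 0). Same range, start and stiffness as bolt 1
- bolt_3_axis (a point): as bolt_1_axis, for the third bolt
- bolt_3_tip (a point): as bolt_1_tip, for the third bolt
- spanner: loose steel spanner, 170 mm long, lying flat near the housing; leave it alone
- driver: loose screwdriver, 200 mm long, lying flat; leave it alone
- offcut: loose wooden offcut, 150 x 60 x 22 mm, lying flat near the housing; leave it alone
- flange: loose dark steel blade flange, a ring 80 mm across and 12 mm high, lying flat near the housing; leave it alone
- jar: loose closed amber jar, 70 mm across and 90 mm high, standing to the left; origin at its underside; leave it alone
- tin: loose open tin, 90 mm across and 80 mm high, standing to the left; origin at its underside; leave it alone
- mallet: loose hammer, 260 mm long, lying flat to the right; leave it alone

How it is judged (in metres and radians):
On the way, in this order (a step that is already met when the one before it is completed fails the run):
1. the cover is shut, with no bolt home yet (value of joint cover below 0.04 rad and value of joint each of bolt_1, bolt_2, bolt_3 below 1 rad), for 0.2 s.
2. the bolt opposite the hinge is turned to its stop (value of joint bolt_1 above 1.8 rad), for 0.1 s.
3. the next bolt clockwise is turned to its stop (value of joint bolt_2 above 1.8 rad), for 0.1 s.
4. the last bolt is turned to its stop (value of joint bolt_3 above 1.8 rad), for 0.1 s.
At the end, for the whole second after the job is handed in: The cover is shut (within 0.04 rad) and all three bolts stand at their end stops (within 0.1 rad) (value of joint cover below 0.04 rad and value of joint each of bolt_1, bolt_2, bolt_3 above 1.8 rad); the robot touches nothing.
It fails at once if the cover is slammed (swings shut faster than 3 rad/s) (velocity of joint cover below -3 rad/s).
It fails at once if a loose bystander is shifted by more than 30 mm (distance of any of spanner, driver, offcut, flange, jar, tin, mallet from where it was at the start of the episode above 0.03 m).
It also fails if it takes over 58 s, if anything falls off the work surface, if the arm or the gripper's body presses on something with over 40 N, if the wrist force passes 120 N, or if a joint passes its speed limit or range.

### The arm

A 6-joint arm with a two-finger parallel gripper is mounted at the origin on the work surface. World frame = base frame: x ahead of the robot, y to its left, z up, the work surface at z = 0. Lengths are in mm, angles in rad, forces in N, time in s.
With the tool pointing down it reaches from about 350 to 975 mm from the base axis. Payload 4.9 kg.
Tool frame: the origin (TCP) lies between the finger pads; the fingertips stand 8 mm ahead of it and the grasp point (between the pads) lies 11 mm behind it (ctrl.finger_overhang is the distance from the TCP to the fingertips, in mm); z points along the fingers, y is the line along which they close (so a half turn about z gives the same grasp; the last joint's range is limited). The gripper opens to 85 mm and grips with 20 to 120 N. Pads are 22 mm wide; open, the fingers measure 114 mm over their backs; the gripper's body (76 mm by 85 mm) begins 54 mm behind the grasp point. The pads swing forward as they close: fully open they stand 13 mm farther back than shut.
Start: joints at [-1.409, 0.053, 1.613, -0, 1.476, -0.119], TCP at [173.198, -600.503, 239.304] pointing down, gripper open.
Joint ranges: [-3.01, 3.01], [-1.01, 2.22], [0.06, 2.58], [-1.02, 4.17], [0.09, 2.62], [-3.14, 3.14]. Speed limits (rad/s): [2.57, 2.57, 3.14, 3.14, 3.14, 3.14].

### API

Orientations are given as a rotation vector (axis times angle).
In Python, from station import ctrl, grab_frame, workorder, find_in, place_of gives the robot as it stands.
- The arm moves only by the tool jog_arm, never from a script. Its argument "deltas" is a list of rows, each an object with "slide": the shift along the world's x, y, z in mm, a list of three; "yaw": the turn about the world's z in rad. A call has exactly 8 rows; each row shifts and turns the commanded pose from where the row before left it; what a row does not reach is not made up. A row lasts 1/12 s, in which the tool goes at most 41.7 mm and 7.16 degrees, less where a joint would pass 70% of its speed; a pose out of reach is approached as far as the arm can. A call is refused whole if a number of a shift passes 41.7 or a number of a turn 0.125, either way. A call with a gripper value outside its range is refused whole. "jaw" is the finger opening in mm, from 0 to 85.4, set as the call begins (left out, the last holds). The fingers move at their own pace and stop on an object; "force" is the grip in N (left out, the last holds). Time passes only in rows, so rows that do not move let the fingers close, or fill a call up. It gives the time, the measured TCP pose, the force, the opening and the grip force at its end, in the units of the state.
- ctrl.observe(): the state, without advancing time (a new reading comes with each control period).
- grab_frame(name): name is "scene" or "top"; returns a dict with "color" (480x640x3 uint8, blue, green, red), "mtx" (3x3 intrinsics, pixels), "extrinsics" (4x4, takes a point from camera to world coordinates). Camera axes: x right, y down, z forward; pixel columns grow to the right and rows downward; lengths in mm; the calibration is good to about 2 mm. A picture is of the moment at which its call begins. There is no depth.
- workorder.sign_off(): hands the job in; it is judged then, once.
Trained networks look in the newest picture that a camera, given by its name, has taken for a name from the list of things; names that differ only in an ending like _2 or _b are one class to them, and where a whole thing is asked for, a point or a joint stands for the part that bears it (a point fixed in the world has none). Each returns a list of dicts, best first, with "score" (0 to 1); they miss things now and then, are a little off and sometimes report something else, mostly with a low value. They report only what shows in the picture. A call takes as long as a camera call.
- find_in(camera, thing): "xy" ([column, row] as shares, 0 to 1, of the picture: columns of its width, rows of its height, amid what is visible of it).
- place_of(camera, thing): "xy" ([column, row] as shares, 0 to 1, of the picture: columns of its width, rows of its height: a listed point, or the origin of a listed thing).
The state is a dict: "clock": time; "q": joint angles; "qvel": joint speeds; "joint_efforts": joint torques, N m; "eef_pos": TCP position; "tcp_rot": TCP orientation; "contact_force": force on the tool from outside, world axes, zero at the start; "wrist_torque": the same for the moment, N m; "finger_gap": finger opening in mm; "gripper_force": force on a finger pad.
Only numpy, scipy, OpenCV 4.12 (cv2) and the standard library are available. Lean on these libraries where they do the work, as an engineer would, in place of code of your own. Each camera call takes 0.05 s, during which the arm holds its last target. There are 200 camera calls.

## Working session

There is one attempt and no reset: what is moved stays moved. The work goes in short steps, Python scripts to look and compute and a tool call to move; the robot and the scene stay as the last step left them, time stands still between calls to the robot, and variables do not carry over. Pictures are saved under pics/ and viewed, at most 10 in all, crops included, and the job is handed in when it is done.

Besides the shell and the picture viewer there is one more tool, called after ">>>" as a command line: name --argument value ..., lists and objects as JSON in quotes. jog_arm: Moves the arm, as the interface text tells. Its arguments: {"type":"object","properties":{"deltas":{"type":"array","items":{"type":"object","properties":{"slide":{"type":"array","items":{"type":"number"}},"yaw":{"type":"number"}}}},"jaw":{"type":"number"},"force":{"type":"number"}},"required":["deltas"]}

```bash
mkdir -p pics; cat > h.py <<'E'
import numpy as np,cv2
from station import ctrl,grab_frame,workorder,find_in,place_of
def ray(f,xy):
    p=np.array([xy[0]*640,xy[1]*480,1.]);E=np.array(f["extrinsics"])
    d=E[:3,:3]@np.linalg.solve(np.array(f["mtx"]),p);return E[:3,3],d
def atz(f,xy,z):
    o,d=ray(f,xy);return o+d*(z-o[2])/d[2]
def tri(a,b):
    A=np.zeros((3,3));v=np.zeros(3)
    for o,d in(a,b):
        d=d/np.linalg.norm(d);P=np.eye(3)-np.outer(d,d);A+=P;v+=P@o
    return np.linalg.solve(A,v)
E
python3 - <<'E'
from h import *
np.set_printoptions(precision=1,suppress=True)
F={}
for c in("scene","top"):
    F[c]=grab_frame(c);cv2.imwrite(f"pics/{c}0.png",F[c]["color"]);print(c,F[c]["extrinsics"][:3] if 1 else 0)
Z=dict(cover_hinge=66,cover_push=150,bolt_1_axis=106,bolt_1_tip=106,bolt_2_axis=106,bolt_2_tip=106,bolt_3_axis=106,bolt_3_tip=106)
for n,z in Z.items():
  if n[:4]=="bolt" and n[5]!="1":continue
  for c in F:
    for r in place_of(c,n)[:6]:
      print(n,c,np.round(np.array(r["xy"])*[640,480]),round(r["score"],2),atz(F[c],r["xy"],z))
for n in"spanner driver offcut flange jar tin mallet".split():
    for r in place_of("top",n)[:1]:print(n,round(r["score"],2),atz(F["top"],r["xy"],10))
print(ctrl.observe()["clock"],ctrl.observe()["tcp_rot"])
E
```

```text
scene [[   0.9    0.3   -0.4 1113.1]
 [   0.5   -0.5    0.7 -930.7]
 [   0.    -0.8   -0.6  832. ]]
top [[   0.    -1.     0.1  387.5]
 [  -1.    -0.    -0.    -1.3]
 [   0.    -0.1   -1.  1490. ]]
cover_hinge scene [331. 266.] 0.66 [660.9 -79.3  66. ]
cover_hinge top [352. 198.] 0.9 [664.7 -93.   66. ]
cover_push scene [300. 214.] 0.91 [514.7  -8.8 150. ]
cover_push top [353. 222.] 0.76 [585.6 -91.3 150. ]
cover_push top [298. 205.] 0.21 [628.5  55.1 150. ]
bolt_1_axis scene [206. 366.] 0.5 [ 626.3 -537.1  106. ]
bolt_1_axis scene [266. 228.] 0.47 [433.3 -67.6 106. ]
bolt_1_axis top [345. 281.] 0.66 [430.6 -74.4 106. ]
bolt_1_tip scene [276. 216.] 0.8 [418.1   4.2 106. ]
bolt_1_tip scene [294. 226.] 0.29 [496.8 -13.6 106. ]
bolt_1_tip top [318. 288.] 0.52 [411.7  -1.6 106. ]
spanner 0.64 [397.4 117.   10. ]
driver 0.57 [ 370.8 -243.8   10. ]
offcut 0.9 [607.6 154.6  10. ]
flange 0.83 [ 637.5 -305.4   10. ]
jar 0.78 [419.7 509.9  10. ]
tin 0.98 [630.9 513.8  10. ]
mallet 0.82 [ 552.5 -469.6   10. ]
0.85 [-3.1 -0.4  0. ]
```

View pics/scene0.png

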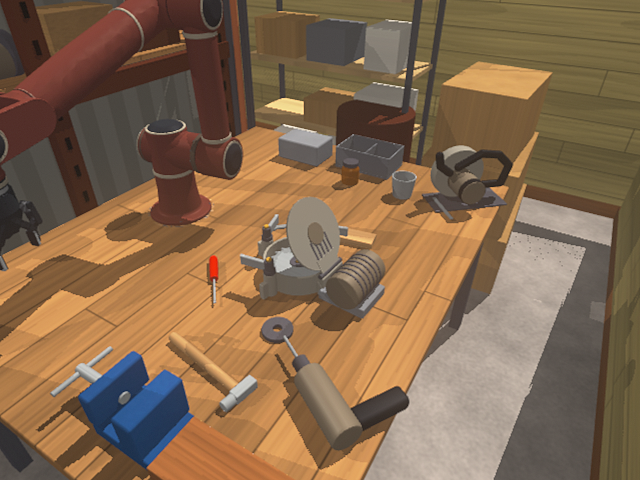

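View pics/top0.png

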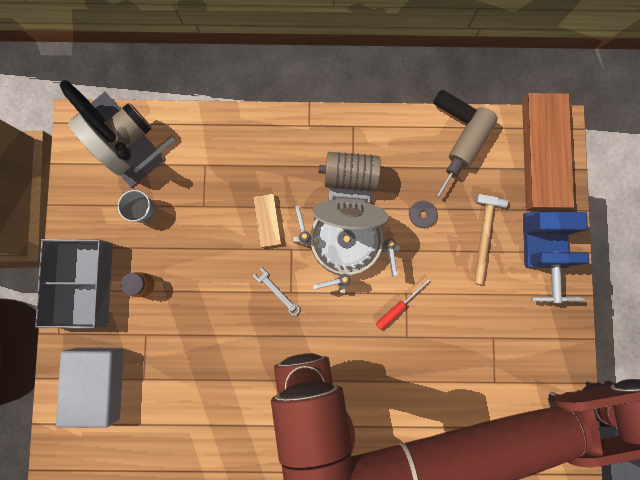

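The scene view shows the cover standing open near (315,230). The top view shows bolt 1 at (345,281), bolt 2 at (304,237), bolt 3 at (391,243) and the hinge at about (352,198). I'll crop in for exact pixels.

```bash
python3 - <<'E'
from h import *
a=cv2.imread("pics/top0.png")[180:310,270:430];b=cv2.imread("pics/scene0.png")[180:310,225:385]
cv2.imwrite("pics/crop.png",np.vstack([cv2.resize(a,(640,520),interpolation=2)[0:520],])) 
cv2.imwrite("pics/crop_s.png",cv2.resize(b,(640,520),interpolation=2))
for c in("top","scene"):
  f=grab_frame(c)
  for n in("bolt_2_axis","bolt_2_tip","bolt_3_tip","bolt_1","cover"):
    for r in (place_of if n.count("_")>1 else find_in)(c,n)[:5]:print(c,n,np.round(np.array(r["xy"])*[640,480],1),round(r["score"],2))
E
```

```text
top bolt_2_axis [302.9 235.3] 0.56
top bolt_2_tip [298.  207.8] 0.55
top bolt_3_tip [396.5 273.1] 0.76
top bolt_1 [302.9 232.5] 0.72
top bolt_1 [338.1 279.8] 0.64
top bolt_1 [391.4 251.1] 0.61
top cover [348.6 214.9] 0.67
top cover [303.4 227.4] 0.2
scene bolt_2_axis [265.1 229.9] 0.33
scene bolt_2_tip [345.2 226.1] 0.62
scene bolt_3_tip [240.7 256.4] 0.84
scene bolt_1 [262.1 261.1] 0.79
scene bolt_1 [360.3 236.9] 0.69
scene bolt_1 [345.1 232. ] 0.65
scene bolt_1 [269. 227.] 0.62
scene cover [312.3 233.7] 0.68
```

View pics/crop.png

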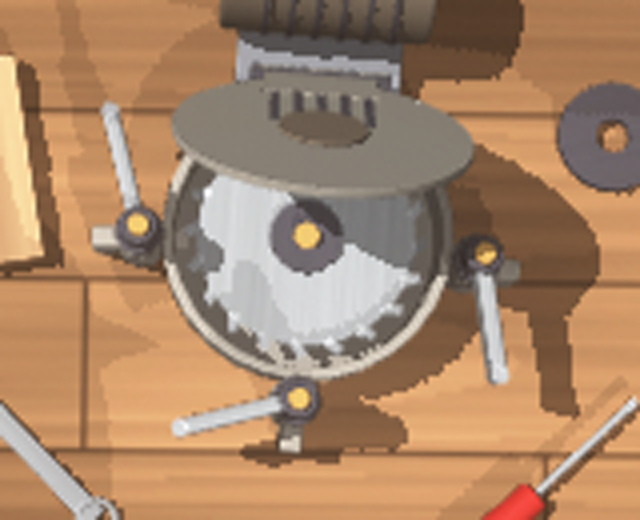

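View pics/crop_s.png

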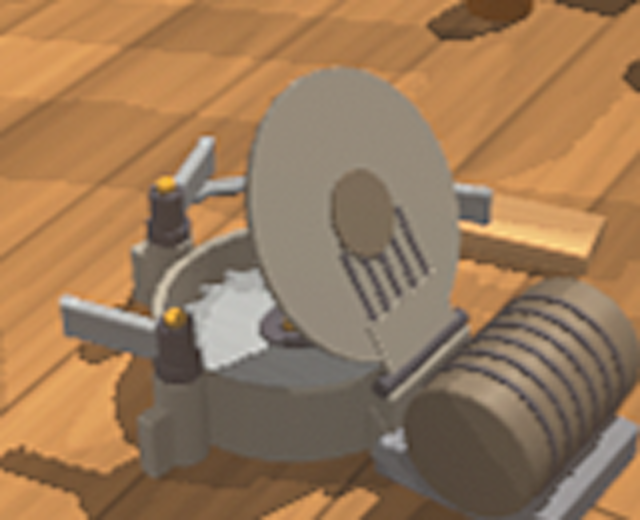

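The crops show the hub tops at top-view pixels (345,279.5), (304.5,236) and (391,243.5). The wing ends are at (315,287), (297,206.5) and (395,275). I'll fit the fixture pose to these.

```bash
cat >> h.py <<'E'
def proj(f,P):
    E=np.array(f["extrinsics"]);p=np.array(f["mtx"])@(E[:3,:3].T@(np.asarray(P,float)-E[:3,3]));return p[:2]/p[2]
def model(v):
    x,y,w=v[:3];u=lambda a:np.array([np.cos(a),np.sin(a)])
    h=np.array([x,y]);c=h-108*u(w);d=np.radians
    dirs=[w+np.pi,w+d(95),w+d(265)]
    return h,c,[c+118*u(a) for a in dirs],dirs
E
python3 - <<'E'
from h import *
from scipy.optimize import least_squares
np.set_printoptions(precision=1,suppress=True)
T=grab_frame("top");S=grab_frame("scene")
ob=[(T,0,(345,279.5)),(T,1,(304.5,236)),(T,2,(391,243.5)),(S,0,(266.2,225.8)),(S,2,(268.2,259))]
def res(v):
    B=model(v)[2];return np.concatenate([proj(f,[*B[i],113])-p for f,i,p in ob])
s=least_squares(res,[664,-93,0]);v=s.x;h,c,B,D=model(v);print("yaw",round(v[2],4),"h",h,"c",c,"res",s.fun)
u=lambda a:np.array([np.cos(a),np.sin(a)])
for i,p in enumerate([(315,286.75),(297.25,206.5),(394.75,274.75)]):
    e=atz(T,np.array(p)/[640,480],106)[:2];a=np.arctan2(*(e-B[i])[::-1]);st=D[i]+np.pi+1.9
    print(i+1,"axis",B[i],"end",e,np.linalg.norm(e-B[i]),"angle",a,"turn",(st-a+np.pi)%(2*np.pi)-np.pi,"final tip",B[i]-80*u(D[i]))
for th in(.9,1,1.1,1.2,1.3):
    q=[*(h-u(v[2])*(170*np.cos(th)-4*np.sin(th)),66+170*np.sin(th)+4*np.cos(th)]
    print(th,proj(T,q),proj(S,q),np.array(q))
E
```

```text
File "<stdin>", line 14
    q=[*(h-u(v[2])*(170*np.cos(th)-4*np.sin(th)),66+170*np.sin(th)+4*np.cos(th)]
                                                                               ^
SyntaxError: closing parenthesis ']' does not match opening parenthesis '('
```

```bash
python3 - <<'E'
from h import *
from scipy.optimize import least_squares
np.set_printoptions(precision=1,suppress=True)
T=grab_frame("top");S=grab_frame("scene")
ob=[(T,0,(345,279.5)),(T,1,(304.5,236)),(T,2,(391,243.5)),(S,0,(266.2,225.8)),(S,2,(268.2,259))]
def res(v):
    B=model(v)[2];return np.concatenate([proj(f,[*B[i],113])-p for f,i,p in ob])
s=least_squares(res,[664,-93,0]);v=s.x;h,c,B,D=model(v);print("yaw",round(v[2],4),"h",h,"c",c,"res",s.fun)
u=lambda a:np.array([np.cos(a),np.sin(a)])
for i,p in enumerate([(315,286.75),(297.25,206.5),(394.75,274.75)]):
    e=atz(T,np.array(p)/[640,480],106)[:2];a=np.arctan2(*(e-B[i])[::-1]);st=D[i]+np.pi+1.9
    print(i+1,"axis",B[i],"end",e,np.linalg.norm(e-B[i]),"angle",a,"turn",(st-a+np.pi)%(2*np.pi)-np.pi,"final tip",B[i]-80*u(D[i]))
for th in(.9,1,1.1,1.2,1.3):
    q=[*(h-u(v[2])*(170*np.cos(th)-4*np.sin(th))),66+170*np.sin(th)+4*np.cos(th)]
    print(th,proj(T,q),proj(S,q),np.array(q))
E
```

```text
yaw -0.076 h [659.5 -87.4] c [551.8 -79.2] res [-0.9 -0.1 -0.5 -0.1 -0.4 -0.2 -0.7  1.2 -0.6  1.1]
1 axis [434.1 -70.2] end [413.9   7.5] 80.34002879778284 angle 1.8253573767711702 turn -0.0013464900595785423 final tip [513.9 -76.3]
2 axis [550.4  38.8] end [632.   58.4] 83.9057697344801 angle 0.2358940508567226 turn 0.104586971659689 final tip [551.3 -41.2]
3 axis [ 532.6 -195.6] end [ 448.2 -207.3] 85.2331255238171 angle -3.004152226747015 turn 0.028507670474199998 final tip [ 545.6 -116.7]
0.9 [349.7 229.6] [298.7 214.3] [557.2 -79.6 201.7]
1 [350.4 223.6] [302.9 212.9] [571.2 -80.7 211.2]
1.1 [351.1 217.2] [307.4 212. ] [586.1 -81.8 219.3]
1.2 [351.8 210.7] [312.3 211.7] [601.8 -83.  225.9]
1.3 [352.4 203.9] [317.4 212. ] [618.  -84.2 230.9]
```

>>> jog_arm --deltas '[{"slide": [25, 30, 10], "yaw": 0}, {"slide": [25, 30, 10], "yaw": 0}, {"slide": [25, 30, 10], "yaw": 0}, {"slide": [25, 30, 10], "yaw": 0}, {"slide": [25, 30, 10], "yaw": 0}, {"slide": [25, 30, 10], "yaw": 0}, {"slide": [25, 30, 10], "yaw": 0}, {"slide": [25, 30, 10], "yaw": 0}]' --jaw 0

```text
clock: 2.22
eef_pos: [374.0, -358.9, 320.1]
tcp_rot: [3.11, 0.439, 0.001]
contact_force: [1.1, 0.1, 0.4]
finger_gap: 0.0
gripper_force: 0.0
```

>>> jog_arm --deltas '[{"slide": [27, 31, 2], "yaw": 0}, {"slide": [27, 31, 2], "yaw": 0}, {"slide": [27, 31, 2], "yaw": 0}, {"slide": [27, 31, 2], "yaw": 0}, {"slide": [27, 31, 2], "yaw": 0}, {"slide": [27, 31, 2], "yaw": 0}, {"slide": [27, 31, 2], "yaw": 0}, {"slide": [27, 31, 2], "yaw": 0}]'

```text
clock: 2.88
eef_pos: [590.2, -110.6, 335.6]
tcp_rot: [3.11, 0.44, 0.001]
contact_force: [1.2, -2.0, -0.4]
finger_gap: -0.1
gripper_force: 0.0
```

>>> jog_arm --deltas '[{"slide": [25, 13, 0], "yaw": -0.12}, {"slide": [25, 12, 0], "yaw": -0.12}, {"slide": [0, 0, -30], "yaw": -0.12}, {"slide": [0, 0, -30], "yaw": 0}, {"slide": [0, 0, -30], "yaw": 0}, {"slide": [0, 0, -20], "yaw": 0}, {"slide": [-10, 0, 0], "yaw": 0}, {"slide": [-10, 0, 0], "yaw": 0}]'

```text
clock: 3.55
eef_pos: [617.9, -87.3, 223.9]
tcp_rot: [-3.138, 0.124, 0.005]
contact_force: [0.0, -0.1, 1.1]
finger_gap: 0.2
gripper_force: 0.0
```

>>> jog_arm --deltas '[{"slide": [-8, 0, 0], "yaw": 0}, {"slide": [-8, 0, 0], "yaw": 0}, {"slide": [-8, 0, 0], "yaw": 0}, {"slide": [-5, 0, 0], "yaw": 0}, {"slide": [-5, 0, -2], "yaw": 0}, {"slide": [0, 0, 0], "yaw": 0}, {"slide": [0, 0, 0], "yaw": 0}, {"slide": [0, 0, 0], "yaw": 0}]'

```text
clock: 4.22
eef_pos: [585.3, -87.5, 223.3]
tcp_rot: [3.139, -0.124, 0.0]
contact_force: [1.3, -0.2, 1.3]
finger_gap: -0.1
gripper_force: 0.2
```

>>> jog_arm --deltas '[{"slide": [-4, 0, -6], "yaw": 0}, {"slide": [-8, 0, -11], "yaw": 0}, {"slide": [-13, 0, -11], "yaw": 0}, {"slide": [-11, 1, -12], "yaw": 0}, {"slide": [-10, 1, -13], "yaw": 0}, {"slide": [-9, 1, -13], "yaw": 0}, {"slide": [-8, 1, -15], "yaw": 0}, {"slide": [-6, 1, -15], "yaw": 0}]'

```text
clock: 4.88
eef_pos: [516.0, -82.9, 126.9]
tcp_rot: [3.138, -0.124, 0.002]
contact_force: [1.1, -0.8, 2.2]
finger_gap: -0.1
gripper_force: 1.0
```

>>> jog_arm --deltas '[{"slide": [-4, 0, -10], "yaw": 0}, {"slide": [-2, 0, -10], "yaw": 0}, {"slide": [-1, 0, -8], "yaw": 0}, {"slide": [-1, 0, -8], "yaw": 0}, {"slide": [0, 0, -6], "yaw": 0}, {"slide": [0, 0, -4], "yaw": 0}, {"slide": [0, 0, -2], "yaw": 0}, {"slide": [0, 0, 0], "yaw": 0}]'

```text
clock: 5.55
eef_pos: [508.3, -82.5, 78.9]
tcp_rot: [-3.139, 0.124, 0.0]
contact_force: [0.5, 0.3, -0.1]
finger_gap: -0.1
gripper_force: 0.0
```

>>> jog_arm --deltas '[{"slide": [0, 0, -1], "yaw": 0}, {"slide": [0, 0, -1], "yaw": 0}, {"slide": [0, 0, -1], "yaw": 0}, {"slide": [0, 0, -1], "yaw": 0}, {"slide": [0, 0, 0], "yaw": 0}, {"slide": [0, 0, 0], "yaw": 0}, {"slide": [0, 0, 0], "yaw": 0}, {"slide": [0, 0, 0], "yaw": 0}]'

```text
clock: 6.22
eef_pos: [508.8, -82.7, 77.9]
tcp_rot: [3.139, -0.124, 0.0]
contact_force: [-5.8, 2.2, 13.7]
finger_gap: 0.1
gripper_force: 6.5
```

```bash
python3 - <<'E'
from h import *
a=grab_frame("top")["color"][180:310,270:430];b=grab_frame("scene")["color"][180:310,225:385]
cv2.imwrite("pics/shut.png",cv2.resize(np.hstack([a,b]),(800,325),interpolation=2))
E
```

```text
(no output)
```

View pics/shut.png

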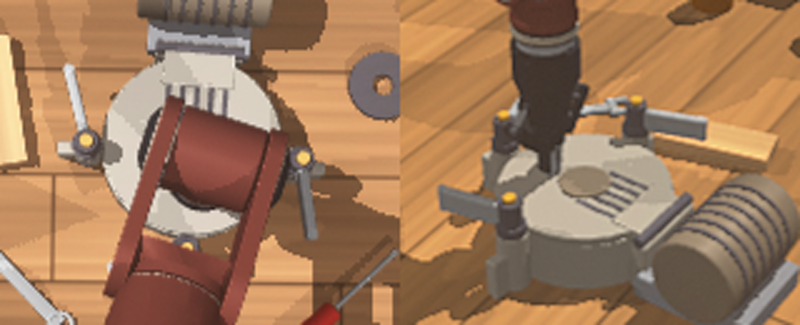

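The cover lies flat in both views, so it is shut. Next is bolt 1.

>>> jog_arm --deltas '[{"slide": [0, 0, 25], "yaw": 0}, {"slide": [0, 0, 30], "yaw": 0}, {"slide": [0, 0, 25], "yaw": 0}, {"slide": [-30, 16, 0], "yaw": 0}, {"slide": [-30, 16, 0], "yaw": 0}, {"slide": [-30, 16, 0], "yaw": 0}, {"slide": [-30, 15, 0], "yaw": 0}, {"slide": [0, 0, 0], "yaw": 0}]'

```text
clock: 6.98
eef_pos: [384.1, -17.4, 154.0]
tcp_rot: [-3.138, 0.122, 0.002]
contact_force: [0.4, 0.1, -1.0]
finger_gap: 0.1
gripper_force: 0.0
```

>>> jog_arm --deltas '[{"slide": [0, 0, -20], "yaw": 0}, {"slide": [0, 0, -20], "yaw": 0}, {"slide": [0, 0, -18], "yaw": 0}, {"slide": [0, 0, -4], "yaw": 0}, {"slide": [12, 1, 0], "yaw": 0}, {"slide": [11, 6, 0], "yaw": 0}, {"slide": [12, 4, 0], "yaw": 0}, {"slide": [13, 1, 0], "yaw": 0}]'

```text
clock: 7.65
eef_pos: [436.1, -7.6, 93.4]
tcp_rot: [3.138, -0.124, -0.004]
contact_force: [-3.5, -1.4, -0.4]
finger_gap: -0.1
gripper_force: 1.7
```

>>> jog_arm --deltas '[{"slide": [13, -1, 0], "yaw": 0}, {"slide": [12, -4, 0], "yaw": 0}, {"slide": [11, -6, 0], "yaw": 0}, {"slide": [10, -8, 0], "yaw": 0}, {"slide": [8, -10, 0], "yaw": 0}, {"slide": [5, -11, 0], "yaw": 0}, {"slide": [2, -5, 0], "yaw": 0}, {"slide": [0, 0, 0], "yaw": 0}]'

```text
clock: 8.32
eef_pos: [498.1, -54.0, 93.8]
tcp_rot: [3.138, -0.127, 0.003]
contact_force: [-0.4, 0.2, 0.3]
finger_gap: -0.1
gripper_force: 0.0
```

>>> jog_arm --deltas '[{"slide": [0, -1, 0], "yaw": 0}, {"slide": [0, -1, 0], "yaw": 0}, {"slide": [0, -1, 0], "yaw": 0}, {"slide": [0, -1, 0], "yaw": 0}, {"slide": [0, 0, 0], "yaw": 0}, {"slide": [0, 0, 0], "yaw": 0}, {"slide": [0, 0, 0], "yaw": 0}, {"slide": [0, 0, 0], "yaw": 0}]'

```text
clock: 8.98
eef_pos: [497.7, -55.7, 93.8]
tcp_rot: [-3.138, 0.124, -0.003]
contact_force: [3.3, 3.9, 0.8]
finger_gap: 0.2
gripper_force: 2.5
```

>>> jog_arm --deltas '[{"slide": [0, -1, 0], "yaw": 0}, {"slide": [0, -1, 0], "yaw": 0}, {"slide": [0, -1, 0], "yaw": 0}, {"slide": [0, -1, 0], "yaw": 0}, {"slide": [0, 0, 0], "yaw": 0}, {"slide": [0, 0, 0], "yaw": 0}, {"slide": [0, 0, 0], "yaw": 0}, {"slide": [0, 0, 0], "yaw": 0}]'

```text
clock: 9.65
eef_pos: [497.7, -56.0, 93.8]
tcp_rot: [-3.129, 0.124, -0.002]
contact_force: [2.6, 18.3, 4.7]
finger_gap: -0.0
gripper_force: 9.2
```

>>> jog_arm --deltas '[{"slide": [0, 18, 0], "yaw": 0}, {"slide": [0, 0, 30], "yaw": 0}, {"slide": [0, 0, 32], "yaw": 0}, {"slide": [20, 26, 0], "yaw": 0}, {"slide": [20, 26, 0], "yaw": 0}, {"slide": [20, 26, 0], "yaw": 0}, {"slide": [20, 26, 0], "yaw": 0}, {"slide": [22, 26, 0], "yaw": 0}]'

```text
clock: 10.32
eef_pos: [599.6, 88.5, 155.4]
tcp_rot: [3.138, -0.124, 0.0]
contact_force: [-0.1, -0.8, 0.1]
finger_gap: -0.3
gripper_force: 0.0
```

```bash
python3 - <<'E'
from h import *
print(ctrl.observe()["eef_pos"])
a=grab_frame("top")["color"][180:310,270:430];b=grab_frame("scene")["color"][180:310,225:385]
cv2.imwrite("pics/b1.png",cv2.resize(np.hstack([a,b]),(800,325),interpolation=2))
E
```

```text
[599.62432978  88.45988359 155.36254322]
```

View pics/b1.png

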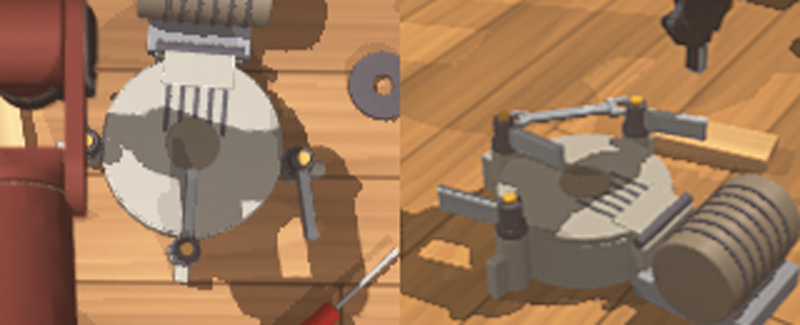

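Bolt 1's wing points at the centre. Next is bolt 2.

>>> jog_arm --deltas '[{"slide": [0, 0, -20], "yaw": 0}, {"slide": [0, 0, -20], "yaw": 0}, {"slide": [0, 0, -18], "yaw": 0}, {"slide": [0, 0, -4], "yaw": 0}, {"slide": [3, -14, 0], "yaw": 0}, {"slide": [6, -11, 0], "yaw": 0}, {"slide": [4, -12, 0], "yaw": 0}, {"slide": [1, -13, 0], "yaw": 0}]'

```text
clock: 11.08
eef_pos: [614.5, 36.5, 94.8]
tcp_rot: [-3.138, 0.125, -0.004]
contact_force: [-0.0, 3.1, -1.3]
finger_gap: -0.0
gripper_force: 1.7
```

>>> jog_arm --deltas '[{"slide": [-2, -13, 0], "yaw": 0}, {"slide": [-4, -12, 0], "yaw": 0}, {"slide": [-6, -11, 0], "yaw": 0}, {"slide": [-8, -9, 0], "yaw": 0}, {"slide": [-10, -8, 0], "yaw": 0}, {"slide": [-11, -5, 0], "yaw": 0}, {"slide": [-2, 0, 0], "yaw": 0}, {"slide": [0, 0, 0], "yaw": 0}]'

```text
clock: 11.75
eef_pos: [570.5, -22.2, 93.9]
tcp_rot: [3.136, -0.125, 0.007]
contact_force: [5.1, -1.8, -2.0]
finger_gap: -0.2
gripper_force: 2.6
```

>>> jog_arm --deltas '[{"slide": [-1, 0, 0], "yaw": 0}, {"slide": [-1, 0, 0], "yaw": 0}, {"slide": [-1, 0, 0], "yaw": 0}, {"slide": [-1, 0, 0], "yaw": 0}, {"slide": [0, 0, 0], "yaw": 0}, {"slide": [0, 0, 0], "yaw": 0}, {"slide": [0, 0, 0], "yaw": 0}, {"slide": [0, 0, 0], "yaw": 0}]'

```text
clock: 12.42
eef_pos: [570.2, -22.2, 94.2]
tcp_rot: [3.136, -0.124, 0.021]
contact_force: [17.4, -2.0, -9.8]
finger_gap: -0.2
gripper_force: 8.7
```

>>> jog_arm --deltas '[{"slide": [18, 0, 0], "yaw": 0}, {"slide": [0, 0, 31], "yaw": 0}, {"slide": [0, 0, 31], "yaw": 0}, {"slide": [-17, -36, 0], "yaw": 0}, {"slide": [-17, -36, 0], "yaw": 0}, {"slide": [-17, -36, 0], "yaw": 0}, {"slide": [-17, -36, 0], "yaw": 0}, {"slide": [-17, -36, 0], "yaw": 0}]'

```text
clock: 13.08
eef_pos: [496.9, -202.3, 155.2]
tcp_rot: [3.138, -0.123, -0.002]
contact_force: [1.2, -0.7, -1.2]
finger_gap: -0.2
gripper_force: 0.0
```

>>> jog_arm --deltas '[{"slide": [-17, -36, 0], "yaw": 0}, {"slide": [0, 0, 0], "yaw": 0}, {"slide": [0, 0, -15], "yaw": 0}, {"slide": [0, 0, -15], "yaw": 0}, {"slide": [0, 0, -15], "yaw": 0}, {"slide": [0, 0, -12], "yaw": 0}, {"slide": [0, 0, -4], "yaw": 0}, {"slide": [0, 0, 0], "yaw": 0}]'

```text
clock: 13.75
eef_pos: [480.9, -235.8, 92.7]
tcp_rot: [-3.138, 0.124, 0.005]
contact_force: [0.7, 0.3, -1.1]
finger_gap: 0.2
gripper_force: 0.0
```

>>> jog_arm --deltas '[{"slide": [-5, 11, 0], "yaw": 0}, {"slide": [-5, 12, 0], "yaw": 0}, {"slide": [-2, 12, 0], "yaw": 0}, {"slide": [0, 13, 0], "yaw": 0}, {"slide": [3, 12, 0], "yaw": 0}, {"slide": [5, 12, 0], "yaw": 0}, {"slide": [8, 10, 0], "yaw": 0}, {"slide": [9, 9, 0], "yaw": 0}]'

```text
clock: 14.42
eef_pos: [495.2, -143.9, 94.2]
tcp_rot: [3.139, -0.123, -0.002]
contact_force: [-1.7, -2.6, 0.4]
finger_gap: 0.1
gripper_force: 1.5
```

>>> jog_arm --deltas '[{"slide": [11, 6, 0], "yaw": 0}, {"slide": [12, 5, 0], "yaw": 0}, {"slide": [5, 1, 0], "yaw": 0}, {"slide": [1, 0, 0], "yaw": 0}, {"slide": [1, 0, 0], "yaw": 0}, {"slide": [0, 0, 0], "yaw": 0}, {"slide": [0, 0, 0], "yaw": 0}, {"slide": [0, 0, 0], "yaw": 0}]'

```text
clock: 15.08
eef_pos: [525.1, -133.8, 94.2]
tcp_rot: [3.139, -0.125, 0.0]
contact_force: [-0.6, 0.3, -0.4]
finger_gap: 0.1
gripper_force: 0.5
```

>>> jog_arm --deltas '[{"slide": [1, 0, 0], "yaw": 0}, {"slide": [1, 0, 0], "yaw": 0}, {"slide": [1, 0, 0], "yaw": 0}, {"slide": [1, 0, 0], "yaw": 0}, {"slide": [0, 0, 0], "yaw": 0}, {"slide": [0, 0, 0], "yaw": 0}, {"slide": [0, 0, 0], "yaw": 0}, {"slide": [0, 0, 0], "yaw": 0}]'

```text
clock: 15.75
eef_pos: [527.9, -133.8, 94.2]
tcp_rot: [3.139, -0.125, -0.006]
contact_force: [-8.5, -0.1, 2.5]
finger_gap: 0.1
gripper_force: 3.8
```

>>> jog_arm --deltas '[{"slide": [1, 0, 0], "yaw": 0}, {"slide": [1, 0, 0], "yaw": 0}, {"slide": [1, 0, 0], "yaw": 0}, {"slide": [0, 0, 0], "yaw": 0}, {"slide": [0, 0, 0], "yaw": 0}, {"slide": [0, 0, 0], "yaw": 0}, {"slide": [0, 0, 0], "yaw": 0}, {"slide": [0, 0, 0], "yaw": 0}]'

```text
clock: 16.42
eef_pos: [528.1, -133.8, 94.0]
tcp_rot: [3.139, -0.124, -0.018]
contact_force: [-19.4, -1.0, 10.7]
finger_gap: -0.1
gripper_force: 9.4
```

>>> jog_arm --deltas '[{"slide": [-25, 0, 0], "yaw": 0}, {"slide": [0, 0, 30], "yaw": 0}, {"slide": [0, 0, 35], "yaw": 0}, {"slide": [0, -20, 35], "yaw": 0}, {"slide": [-10, -35, 10], "yaw": 0}, {"slide": [-10, -38, 0], "yaw": 0}, {"slide": [-10, -38, 0], "yaw": 0}, {"slide": [-10, -38, 0], "yaw": 0}]'

```text
clock: 17.08
eef_pos: [467.6, -304.7, 206.0]
tcp_rot: [3.137, -0.123, 0.006]
contact_force: [0.7, -0.9, -0.0]
finger_gap: 0.0
gripper_force: 0.0
```

```bash
python3 - <<'E'
from h import *
a=grab_frame("top")["color"][180:310,270:430];b=grab_frame("scene")["color"][180:310,225:385]
cv2.imwrite("pics/b3.png",cv2.resize(np.hstack([a,b]),(800,325),interpolation=2))
E
```

```text
(no output)
```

View pics/b3.png

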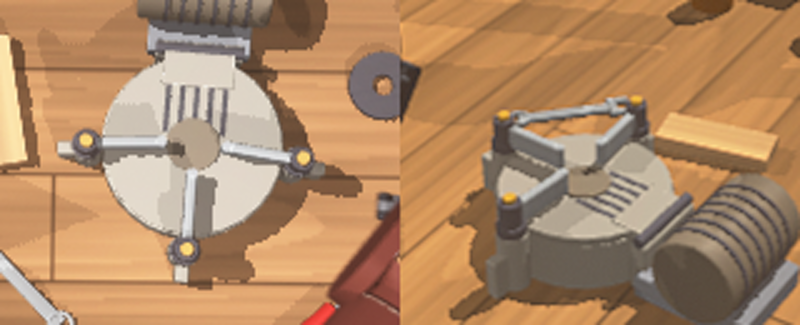

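All three wings point at the housing's centre, the cover is shut, and the arm is clear. I'm handing it in.

```bash
python3 -c "
from h import *
print(workorder.sign_off())"
```

```text
the job is handed in; nothing more can be done
None
```

The cover was swung shut gently and bolts 1, 2 and 3 were turned to their end stops in that order, with the arm left clear; the job is handed in, but the hand-in call returned no verdict.

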